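# Line up the cowbells by size on the grading board

### The arm

A 7-joint arm with a two-finger parallel gripper is mounted at the origin on the work surface. World frame = base frame: x ahead of the robot, y to its left, z up, the work surface at z = 0. Lengths are in m, angles in rad, forces in N, time in s.
With the tool pointing down it reaches from about 0.35 to 0.9 m from the base axis. Payload 8.1 kg.
Tool frame: the origin (TCP) lies at the very end of the fingers, on their centre line; the grasp point (between the pads) lies 19 mm behind it; z points along the fingers, y is the line along which they close (so a half turn about z gives the same grasp; the last joint's range is limited). The gripper opens to 92 mm and grips with 3 to 60 N. Pads are 19 mm wide; open, the fingers measure 130 mm over their backs; the gripper's body (75 mm by 190 mm) begins 47 mm behind the grasp point.
Start: joints at [-1.254, 0.434, 0.025, 1.573, -0.012, 1.134, -0.075], TCP at [0.255, 0.571, 0.227] pointing down, gripper open.
Joint ranges: [-2.62, 2.62], [-0.44, 2.09], [-1.27, 1.32], [0.08, 2.57], [-1.32, 4.46], [0.12, 2], [-2.74, 2.74]. Speed limits (rad/s): [2.22, 2.22, 3.01, 3.01, 3.14, 3.14, 3.14].

### API

Orientations are given as a rotation vector (axis times angle).
In Python, from cell import arm gives the robot as it stands.
- The arm moves only by the shell command python3 -m pendant 'ROWS' [FORCE]. ROWS is a JSON object of lists of equal length, an entry for each row: "slide": the shift along the tool's x, y, z in units of 0.3 m (1.0 is 0.3 m), a list of three; "dr": the turn, a rotation vector about the tool's x, y, z in units of 0.12 rad (1.0 is 0.12 rad), a list of three; "claw": the opening, from 0 (shut) to 1 (fully open). In form: {"slide": [[tx, ty, tz], ...], "dr": [[ax, ay, az], ...], "claw": [claw, ...]}. A call has 1 to 10 rows; each row shifts and turns the commanded pose from where the row before left it, along the tool's axes as they then stand; what a row does not reach is not made up. A row lasts 1/10 s, in which the tool goes at most 50 mm and 8.59 degrees, less where a joint would pass 70% of its speed; a pose out of reach is approached as far as the arm can. A call with a number of a shift or a turn outside -1 to 1 is refused whole. A call with a gripper value outside its range is refused whole. The fingers move at their own pace and stop on an object; FORCE is the grip in N (left out, the last holds). Time passes only in rows, so rows that do not move let the fingers close. It gives the time, the measured TCP pose, the force, the opening and the grip force at its end, in the units of the state.
- arm.observe(): the state, without advancing time (a new reading comes with each control period).
- arm.get_image(name): name is "side" or "top"; returns the picture (400x640x3 uint8, red, green, blue); there is no depth.
- arm.calibration(name): a dict with "K" (3x3 intrinsics, pixels), "xyz" and "orientation" of the camera in the world. Camera axes: x right, y up, looking along -z (the intrinsics and any distortion apply to the point x, -y, -z); pixel columns grow to the right and rows downward; lengths in m; the calibration is good to about 2 mm. A picture is of the moment at which its call begins. calibration takes no time and is no camera call.
- arm.sign_off(): hands the job in; it is judged then, once.
The state is a dict: "clock": time; "joints": joint angles; "dq": joint speeds; "joint_efforts": joint torques, N m; "position": TCP position; "ee_rot": TCP orientation; "force": force on the tool from outside, world axes, zero at the start; "ft_torque": the same for the moment, N m; "width": opening from 0.0 (shut) to 1.0 (fully open); "gripper_force": force on a finger pad.
Only numpy, scipy, OpenCV 4.12 (cv2) and the standard library are available. Lean on these libraries where they do the work, as an engineer would, in place of code of your own. Each camera call takes 0.05 s, during which the arm holds its last target. There are 200 camera calls.

### The job

Line up the four cowbells on the board in order of size: the largest on the pad beside the red block, the next largest on the next pad, and so on to the smallest on the pad farthest from it. Each bell stands upright, mouth down and centred on its pad; set them down gently, never drop them or knock one over. Leave the amber jar standing where it is.

Things in the scene. Friction and masses are not known exactly. Their poses are not given: they have to be found in the camera images.
- bell_1: largest of four copper-coloured cowbells, mouth down: round tapering shell, 70 mm across the brass rim (bottom), 42 mm across the crown, 90 mm high; a dark steel loop on the crown makes it 116 mm over all. Grip the loop: 26 mm tall, 30 mm long along the bell's x, 10 mm thick along its y (fingers close along y). About 360 g, varies. Origin: centre of the rim, at the underside; z up.
- bell_2: second largest of four copper-coloured cowbells, mouth down: round tapering shell, 60 mm across the brass rim (bottom), 36 mm across the crown, 75 mm high; a dark steel loop on the crown makes it 101 mm over all. Grip the loop: 26 mm tall, 30 mm long along the bell's x, 10 mm thick along its y (fingers close along y). About 260 g, varies. Origin: centre of the rim, at the underside; z up.
- bell_3: third largest of four copper-coloured cowbells, mouth down: round tapering shell, 50 mm across the brass rim (bottom), 30 mm across the crown, 60 mm high; a dark steel loop on the crown makes it 86 mm over all. Grip the loop: 26 mm tall, 30 mm long along the bell's x, 10 mm thick along its y (fingers close along y). About 180 g, varies. Origin: centre of the rim, at the underside; z up.
- bell_4: smallest of four copper-coloured cowbells, mouth down: round tapering shell, 40 mm across the brass rim (bottom), 24 mm across the crown, 45 mm high; a dark steel loop on the crown makes it 71 mm over all. Grip the loop: 26 mm tall, 30 mm long along the bell's x, 10 mm thick along its y (fingers close along y). About 120 g, varies. Origin: centre of the rim, at the underside; z up.
- pad_a: one of four identical round green pads, 80 mm across, 4 mm thick, fixed in one straight row, 95 mm between centres, on a pale plywood board (84 x 460 mm, top 20 mm above the bench). The names say nothing of the order in the row. Origin: centre of the underside; upper face 4 mm above it; y axis along the row.
- pad_b: one of four identical round green pads, 80 mm across, 4 mm thick, fixed in one straight row, 95 mm between centres, on a pale plywood board (84 x 460 mm, top 20 mm above the bench). The names say nothing of the order in the row. Origin: centre of the underside; upper face 4 mm above it; y axis along the row.
- pad_c: one of four identical round green pads, 80 mm across, 4 mm thick, fixed in one straight row, 95 mm between centres, on a pale plywood board (84 x 460 mm, top 20 mm above the bench). The names say nothing of the order in the row. Origin: centre of the underside; upper face 4 mm above it; y axis along the row.
- pad_d: one of four identical round green pads, 80 mm across, 4 mm thick, fixed in one straight row, 95 mm between centres, on a pale plywood board (84 x 460 mm, top 20 mm above the bench). The names say nothing of the order in the row. Origin: centre of the underside; upper face 4 mm above it; y axis along the row.
- red_block: red painted block, 70 mm across the board, 24 mm along it, 25 mm high, fixed on the board at one end of the row of pads (either end; a like grey block is at the other end), centre 62.5 mm from the centre of the nearest pad. Origin: centre of its underside; y axis along the row.
- jar: amber glass jar with a black lid, 60 mm across, 75 mm high, standing loose on the bench to the robot's left of the work. A bystander. Origin: centre of its underside.
Mind the look-alikes: they are no part of the job. What is shaped like the bell_1 but blue is not meant. Leave any blue look-alike of the bell_3 alone.

How it is judged:
At the end, for the whole second after the job is handed in: Counting pads from the red block, the four bells stand largest to smallest, one to a pad: each within 14 mm of its pad's centre, resting on the pad, upright within 0.1 rad, released and at rest; the jar stands within 15 mm of where it was (((horizontal distance between bell_1 and pad_a below 0.014 m and z of bell_1 in the frame of pad_a between 0.001 and 0.008 m) or (horizontal distance between bell_1 and pad_b below 0.014 m and z of bell_1 in the frame of pad_b between 0.001 and 0.008 m) or (horizontal distance between bell_1 and pad_c below 0.014 m and z of bell_1 in the frame of pad_c between 0.001 and 0.008 m) or (horizontal distance between bell_1 and pad_d below 0.014 m and z of bell_1 in the frame of pad_d between 0.001 and 0.008 m)) and horizontal distance between bell_1 and red_block between 0.0275 and 0.0975 m and angle between each of bell_1, bell_2, bell_3, bell_4's own z axis and vertical below 0.1 rad and linear speed of each of bell_1, bell_2, bell_3, bell_4 below 0.02 m/s and angular speed of each of bell_1, bell_2, bell_3, bell_4 below 0.2 rad/s and contact force between each of bell_1, bell_2, bell_3, bell_4 and the fingers below 0.1 N and ((horizontal distance between bell_2 and pad_a below 0.014 m and z of bell_2 in the frame of pad_a between 0.001 and 0.008 m) or (horizontal distance between bell_2 and pad_b below 0.014 m and z of bell_2 in the frame of pad_b between 0.001 and 0.008 m) or (horizontal distance between bell_2 and pad_c below 0.014 m and z of bell_2 in the frame of pad_c between 0.001 and 0.008 m) or (horizontal distance between bell_2 and pad_d below 0.014 m and z of bell_2 in the frame of pad_d between 0.001 and 0.008 m)) and horizontal distance between bell_2 and red_block between 0.1225 and 0.1925 m and ((horizontal distance between bell_3 and pad_a below 0.014 m and z of bell_3 in the frame of pad_a between 0.001 and 0.008 m) or (horizontal distance between bell_3 and pad_b below 0.014 m and z of bell_3 in the frame of pad_b between 0.001 and 0.008 m) or (horizontal distance between bell_3 and pad_c below 0.014 m and z of bell_3 in the frame of pad_c between 0.001 and 0.008 m) or (horizontal distance between bell_3 and pad_d below 0.014 m and z of bell_3 in the frame of pad_d between 0.001 and 0.008 m)) and horizontal distance between bell_3 and red_block between 0.2175 and 0.2875 m and ((horizontal distance between bell_4 and pad_a below 0.014 m and z of bell_4 in the frame of pad_a between 0.001 and 0.008 m) or (horizontal distance between bell_4 and pad_b below 0.014 m and z of bell_4 in the frame of pad_b between 0.001 and 0.008 m) or (horizontal distance between bell_4 and pad_c below 0.014 m and z of bell_4 in the frame of pad_c between 0.001 and 0.008 m) or (horizontal distance between bell_4 and pad_d below 0.014 m and z of bell_4 in the frame of pad_d between 0.001 and 0.008 m)) and horizontal distance between bell_4 and red_block between 0.3125 and 0.3825 m and distance of jar from where it was at the start of the episode below 0.015 m and angle between jar's own z axis and vertical below 0.2 rad); the robot touches nothing.
It fails at once if a bell is knocked over (tipped by more than 0.6 rad) (angle between any of bell_1, bell_2, bell_3, bell_4's own z axis and vertical above 0.6 rad).
It fails at once if a bell is dropped or slammed down: faster than 0.6 m/s with its rim less than 40 mm above the bench ((height (world z) of bell_1 below 0.04 m and linear speed of bell_1 above 0.6 m/s) or (height (world z) of bell_2 below 0.04 m and linear speed of bell_2 above 0.6 m/s) or (height (world z) of bell_3 below 0.04 m and linear speed of bell_3 above 0.6 m/s) or (height (world z) of bell_4 below 0.04 m and linear speed of bell_4 above 0.6 m/s)).
It fails at once if the jar is moved by more than 15 mm or tipped (distance of jar from where it was at the start of the episode above 0.015 m or angle between jar's own z axis and vertical above 0.2 rad).
It also fails if it takes over 128 s, if anything falls off the work surface, if the arm or the gripper's body presses on something with over 40 N, if the wrist force passes 120 N, or if a joint passes its speed limit or range.

## Working session

There is one attempt and no reset: what is moved stays moved. The work goes in short steps, Python scripts to look and compute and a shell command to move; the robot and the scene stay as the last step left them, time stands still between calls to the robot, and variables do not carry over. Pictures are saved under pics/ and viewed, at most 14 in all, crops included, and the job is handed in when it is done.

```bash
mkdir -p pics; ls
python3 - <<'E'
from cell import arm
import cv2
print(arm.observe())
for n in("top","side"):
    c=arm.calibration(n);print(n,c)
    cv2.imwrite(f"pics/{n}0.png",arm.get_image(n)[:,:,::-1])
E
```

```text
pics
{'clock': 0.0, 'joints': array([-1.25359049,  0.43518426,  0.02500044,  1.5741226 , -0.01161968,
        1.13398427, -0.07506913]), 'dq': array([ 1.75781598e-03, -4.20170790e-05, -1.82046350e-03, -4.86910257e-04,
       -9.30770327e-04,  9.90686916e-04, -5.45064613e-04]), 'joint_efforts': array([ 6.50069087e-04, -6.67854667e+01,  9.85529982e-01, -3.14467943e+01,
       -6.03740662e-02,  4.27771476e-02,  2.06618838e-04]), 'position': array([0.25458942, 0.57022806, 0.22595947]), 'ee_rot': array([-6.54669064e-01, -3.07242666e+00,  2.42086042e-03]), 'force': array([-0.73908686,  0.86645094,  0.46241524]), 'ft_torque': array([-0.04922752,  0.02561104, -0.02762504]), 'gripper_force': 0.0, 'width': 1.001253297324713}
top {'K': array([[377.95577817,   0.        , 319.18388668],
       [  0.        , 377.95577817, 205.24039175],
       [  0.        ,   0.        ,   1.        ]]), 'xyz': array([0.43266872, 0.07536056, 1.01387522]), 'orientation': array([ 0.04684517, -0.06837445, -1.55882082])}
side {'K': array([[390.27851255,   0.        , 319.9634728 ],
       [  0.        , 390.27851255, 202.61870673],
       [  0.        ,   0.        ,   1.        ]]), 'xyz': array([ 0.33322035, -0.68580424,  0.72082922]), 'orientation': array([ 0.84028272, -0.0865552 , -0.20102732])}
```

View pics/top0.png

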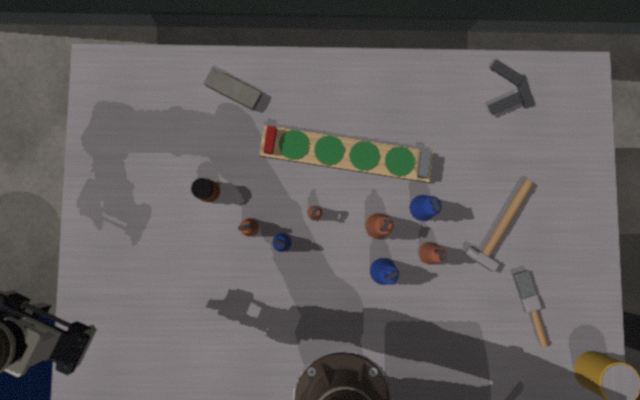

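View pics/side0.png

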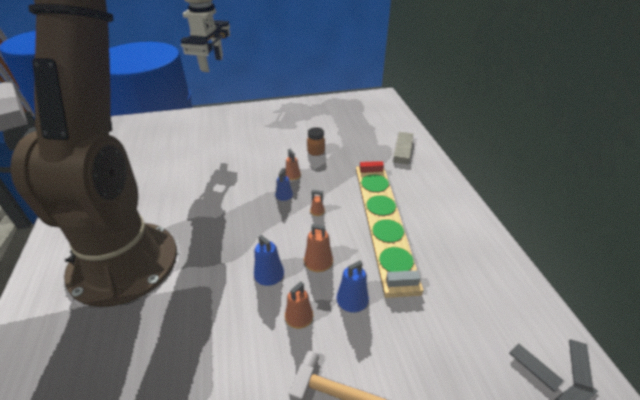

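The top view shows copper bells at about (249,227), (315,213), (379,226) and (432,253). The red block is at (270,139), the pads run right from it, and the jar is at (205,190). Side view: the same bells at (292,165), (317,205), (319,248) and (299,306). Next I'll measure, with enlarged crops to see the loops.

```bash
cat > h.py <<'E'
import numpy as np, cv2
from cell import arm
from scipy.spatial.transform import Rotation as R
def cam(n):
    c=arm.calibration(n); return c["K"],np.array(c["xyz"]),R.from_rotvec(c["orientation"]).as_matrix()
def ray(n,u,v):
    K,o,M=cam(n); d=np.linalg.inv(K)@[u,v,1]; d=M@(d*[1,-1,-1]); return o,d/np.linalg.norm(d)
def plane(n,u,v,z):
    o,d=ray(n,u,v); return o+d*(z-o[2])/d[2]
def proj(n,p):
    K,o,M=cam(n); q=M.T@(np.array(p)-o)*[1,-1,-1]; q=K@q; return q[:2]/q[2]
def tri(a,b):
    (o1,d1),(o2,d2)=ray("top",*a),ray("side",*b)
    s=np.linalg.lstsq(np.c_[d1,-d2],o2-o1,rcond=None)[0]
    p,q=o1+s[0]*d1,o2+s[1]*d2; return (p+q)/2,np.linalg.norm(p-q)
def blobs(mask,amin):
    n,l,s,c=cv2.connectedComponentsWithStats(mask.astype(np.uint8)); return [(c[i].round(1),s[i]) for i in range(1,n) if s[i][4]>=amin]
def masks(im):
    h,s,v=cv2.split(cv2.cvtColor(im,cv2.COLOR_RGB2HSV))
    return dict(copper=(h<14)&(s>90)&(v>50),green=(h>45)&(h<75)&(s>120),blue=(h>105)&(h<130)&(s>120))
E
python3 - <<'E'
from h import *
T,S=arm.get_image("top"),arm.get_image("side")
for n,im in(("top",T),("side",S)):
    for k,m in masks(im).items():
        for c,s in blobs(m,25):
            if s[4]<2500: print(n,k,c,s, plane(n,*c,0.024).round(3) if k=="green" else "")
cv2.imwrite("pics/tc.png",cv2.resize(T[110:300,190:455],None,fx=3,fy=3,interpolation=cv2.INTER_CUBIC)[:,:,::-1])
cv2.imwrite("pics/sc.png",cv2.resize(S[130:330,245:435],None,fx=3,fy=3,interpolation=cv2.INTER_CUBIC)[:,:,::-1])
E
```

```text
top copper [269.5 139.4] [262 126  15  28 302] 
top copper [210.2 197.2] [201 189  16  12  43] 
top copper [314.3 213.2] [308 206  14  14  94] 
top copper [377.4 225.7] [365 214  28  25 466] 
top copper [246.6 221.6] [240 219  16   7  54] 
top copper [250.1 230.8] [241 223  18  13 115] 
top copper [429.7 253.1] [419 242  27  22 376] 
top green [293.6 144.3] [280 131  28  27 564] [0.667 0.132 0.024]
top green [328.8 149.8] [316 137  27  27 555] [0.654 0.038 0.024]
top green [364.  155.5] [351 143  27  26 554] [ 0.639 -0.055  0.024]
top green [399.2 160.9] [386 148  27  27 552] [ 0.626 -0.149  0.024]
top blue [422.3 207.6] [410 196  28  24 475] 
top blue [281.5 241.4] [273 234  18  17 165] 
top blue [382.4 271. ] [370 259  28  25 465] 
top blue [ 45.7 319.7] [ 37 316  17   9  71] 
top blue [ 27.3 383.7] [   0  360   52   40 1506] 
side copper [ 4.1 65.2] [ 0 58 10 16 27] 
side copper [315.3 146.2] [308 138  16  17 210] 
side copper [291.7 168.9] [286 158  14  21 201] 
side copper [371.1 166.4] [359 161  25  12 251] 
side copper [316.7 205.6] [311 196  12  19 167] 
side copper [317.7 251.1] [304 229  28  42 851] 
side copper [298.2 309.8] [285 290  27  37 738] 
side green [374.6 182.8] [363 176  25  15 302] [0.666 0.129 0.024]
side green [380.7 205. ] [368 197  27  17 370] [0.652 0.035 0.024]
side green [387.8 230.5] [374 221  29  20 467] [ 0.639 -0.058  0.024]
side green [395.8 259.5] [381 248  31  23 580] [ 0.625 -0.151  0.024]
side blue [  4.1 152.5] [  0 132  13  35 266] 
side blue [ 17.2 196. ] [  0 172  37  51 396] 
side blue [283.3 189.9] [277 177  14  23 171] 
side blue [266.8 265.1] [255 243  27  42 868] 
side blue [352.4 290.9] [338 268  29  44 946]
```

View pics/tc.png

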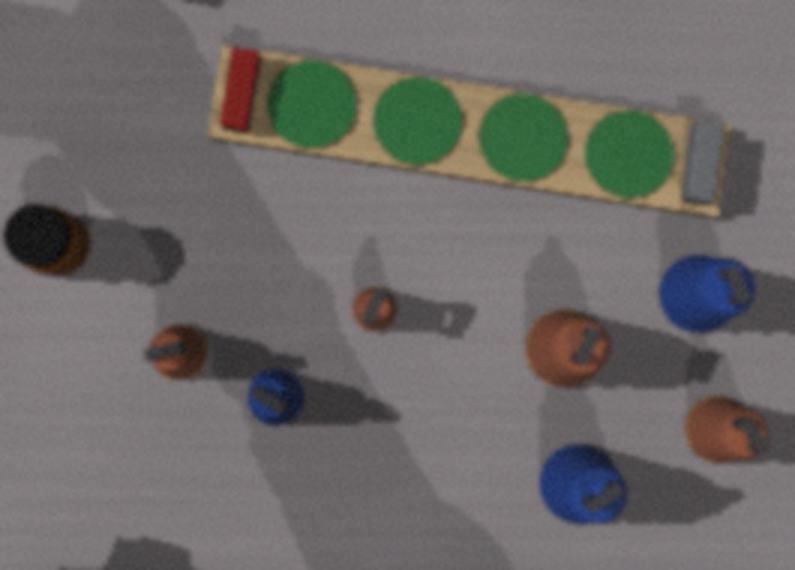

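View pics/sc.png

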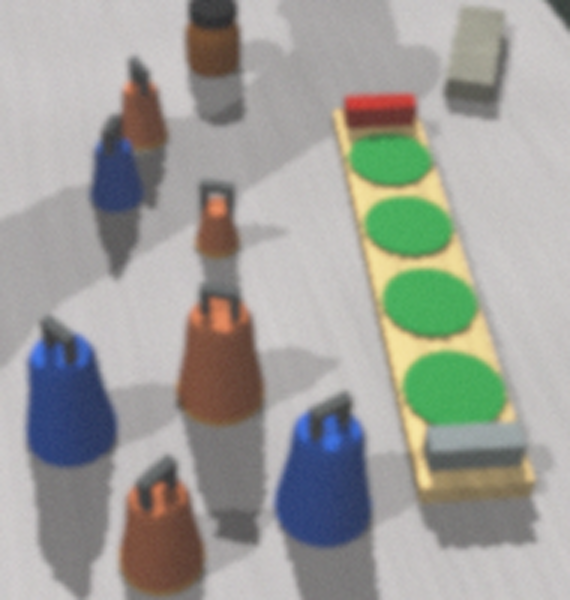

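Run:
```python
from h import *
f=lambda p,o:((np.array(p)+.5)/3-.5+o)
H=dict(b1=.116,b2=.101,b3=.086,b4=.071); r=dict(b1=.035,b2=.03,b3=.025,b4=.02)
D=dict(b1=[(575,360),(597,332),(203,290),(240,297)],b2=[(735,425),(763,443),(173,463),(140,487)],
 b3=[(147,355),(185,346),(131,63),(147,83)],b4=[(368,318),(384,292),(202,188),(232,187)])
for k,(a,b,c,d) in D.items():
    T=[f(a,(190,110)),f(b,(190,110))]; S=[f(c,(245,130)),f(d,(245,130))]
    m,e=tri((T[0]+T[1])/2,(S[0]+S[1])/2); print(k,"tri",m.round(4),"gap",round(e,4))
    for n,P in(("top",T),("side",S)):
        p,q=[plane(n,*x,H[k]) for x in P]; w=q-p
        print("  ",n,((p+q)/2).round(3),"len",np.linalg.norm(w).round(3),"yaw",np.degrees(np.arctan2(w[1],w[0])).round(0)%180)
    t=np.linspace(0,6.28,60); 
    for n in("top","side"):
        pts=np.array([proj(n,[m[0]+r[k]*np.cos(x),m[1]+r[k]*np.sin(x),0.0]) for x in t]); print("   rim bbox",n,pts.min(0).round(1),pts.max(0).round(1))
# dark-loop masks: pixels near loop
for n,z in(("top",(190,110)),("side",(245,130))):
    v=cv2.cvtColor(arm.get_image(n),cv2.COLOR_RGB2HSV)
    for k,P in D.items():
        c=f((np.array(P[0])+P[1])/2 if n=="top" else (np.array(P[2])+P[3])/2,z); x,y=c.round().astype(int)
        print(n,k,c.round(1)); print(v[y-5:y+6,x-7:x+8,2]) if k in("b2","b3") and n=="top" else 0
# pad stereo
for a,b in(((293.6,144.3),(374.6,182.8)),((328.8,149.8),(380.7,205)),((364,155.5),(387.8,230.5)),((399.2,160.9),(395.8,259.5))): p,e=tri(a,b);print("pad",p.round(4),round(e,4))
print("red",plane("top",269.5,139.4,.045)); print("jar",tri(f((38,235),(190,110)),f((213,12),(245,130))))
```

```text
b1 tri [ 0.4545 -0.0949  0.1104] gap 0.0017
   top [ 0.454 -0.094  0.116] len 0.028 yaw 142.0
   side [ 0.454 -0.1    0.116] len 0.028 yaw 153.0
   rim bbox top [364.3 212.5] [390.3 238.6]
   rim bbox side [303.7 249.1] [333.1 271.9]
b2 tri [ 0.3839 -0.2303  0.0928] gap 0.0008
   top [ 0.385 -0.228  0.101] len 0.026 yaw 58.0
   side [ 0.383 -0.236  0.101] len 0.027 yaw 30.0
   rim bbox top [416.7 241.3] [439.  263.8]
   rim bbox side [284.6 302.3] [313.2 327.5]
b3 tri [0.4467 0.2455 0.0769] gap 0.0004
   top [0.447 0.244 0.086] len 0.032 yaw 104.0
   side [0.445 0.233 0.086] len 0.037 yaw 105.0
   rim bbox top [240.8 217.7] [259.6 236.5]
   rim bbox side [284.1 170.1] [300.7 180.3]
b4 tri [0.4869 0.0731 0.0676] gap 0.0001
   top [0.487 0.073 0.071] len 0.025 yaw 149.0
   side [0.486 0.069 0.071] len 0.026 yaw 171.0
   rim bbox top [307.5 205.4] [322.4 220.2]
   rim bbox side [309.8 206.3] [324.6 216.4]
top b1 [385. 225.]
top b2 [439.3 254.3]
[[112 110  96  79  71  68  66  72  81  93  97  86  74  74  76]
 [122 109  84  59  51  54  57  61  67  72  86  82  72  75  74]
 [127 114  83  61 
[... 937 characters left out ...]
39  37  44]
 [ 91  73  68  64  60  61  61  53  54  51  60  55  46  49  50]
 [ 91  71  67  63  60  61  64  66  70  67  70  71  64  60  53]
 [ 97  77  69  72  75  72  81  84  84  85  81  82  73  66  56]
 [112 100  96  95 105 108 106 111 106 102  93  86  78  62  58]
 [126 121 118 122 127 129 131 131 128 119 105  88  79  65  61]]
top b4 [315.  211.3]
side b1 [318.5 227.5]
side b2 [296.8 288. ]
side b3 [291. 154.]
side b4 [317.  192.2]
pad [0.6673 0.132  0.0215] 0.0007
pad [0.6537 0.0382 0.0214] 0.0008
pad [ 0.64   -0.0558  0.0212] 0.0002
pad [ 0.6262 -0.1495  0.0224] 0.0007
red [0.67411971 0.1934017  0.045     ]
jar (array([0.54240356, 0.35714778, 0.0647881 ]), np.float64(0.0004741982306177922))
```

Run:
```python
from h import *
C={"top":[(385,225),(439,254),(245,226),(315,211)],"side":[(318,228),(297,288),(291,155),(317,193)]}
rows=[]
for n,cs in C.items():
    im=sum(arm.get_image(n).astype(float) for _ in range(4))/4; rows.append(np.hstack([cv2.resize(np.clip(im[y-10:y+10,x-10:x+10]*1.4,0,255).astype(np.uint8),(200,200),interpolation=cv2.INTER_CUBIC) for x,y in cs]))
cv2.imwrite("pics/loops.png",np.vstack(rows)[:,:,::-1])
```

```text
(no output)
```

View pics/loops.png

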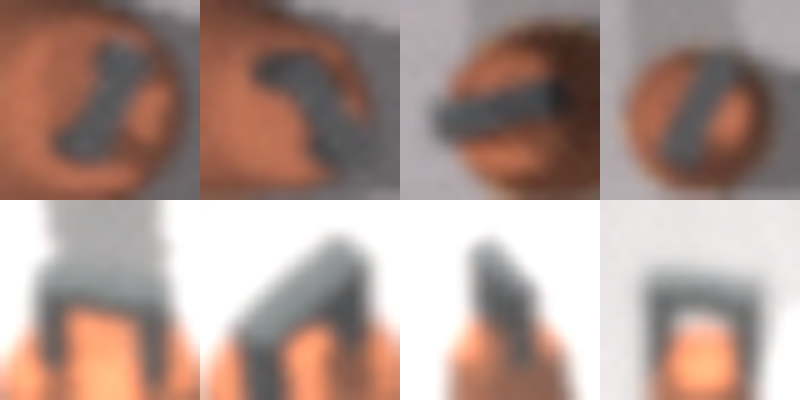

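Run:
```python
from h import *
f=lambda p,o:((np.array(p)+.5)/10-.5+np.array(o)-10)
H=dict(b1=.116,b2=.101,b3=.086,b4=.071)
Ct=[(385,225),(439,254),(245,226),(315,211)];Cs=[(318,228),(297,288),(291,155),(317,193)]
D=dict(b1=[(88,142),(128,52),(45,75),(160,85)],b2=[(155,165),(105,65),(50,125),(142,45)],
 b3=[(40,120),(150,98),(85,50),(125,92)],b4=[(82,155),(115,60),(50,83),(155,83)])
for i,(k,P) in enumerate(D.items()):
    o=[Ct[i]]*2+[Cs[i]]*2; P=[f(p,q) for p,q in zip(P,o)]
    m,e=tri((P[0]+P[1])/2,(P[2]+P[3])/2); print(k,"tri",m.round(4),round(e,4))
    for n,Q in(("top",P[:2]),("side",P[2:])):
        p,q=[plane(n,*x,H[k]-.002) for x in Q]; w=q-p
        print("  ",n,((p+q)/2).round(4),"len",np.linalg.norm(w).round(3),"yaw",np.degrees(np.arctan2(w[1],w[0])).round(0)%180)
p=arm.observe(); M=R.from_rotvec(p["ee_rot"]).as_matrix(); print(M.round(3))
```

```text
b1 tri [ 0.4546 -0.0944  0.1161] 0.0013
   top [ 0.4554 -0.0949  0.114 ] len 0.024 yaw 156.0
   side [ 0.4544 -0.0922  0.114 ] len 0.025 yaw 161.0
b2 tri [ 0.3826 -0.2325  0.1023] 0.001
   top [ 0.3829 -0.2337  0.099 ] len 0.027 yaw 26.0
   side [ 0.3825 -0.2299  0.099 ] len 0.025 yaw 36.0
b3 tri [0.447  0.2464 0.0843] 0.0003
   top [0.4469 0.2465 0.084 ] len 0.027 yaw 102.0
   side [0.4472 0.247  0.084 ] len 0.025 yaw 109.0
b4 tri [0.4868 0.0746 0.0709] 0.0001
   top [0.4869 0.0746 0.069 ] len 0.025 yaw 162.0
   side [0.4872 0.0768 0.069 ] len 0.027 yaw 168.0
[[-0.913  0.408  0.   ]
 [ 0.408  0.913  0.   ]
 [-0.     0.    -1.   ]]
```

```bash
cat > go.py <<'E'
import sys
from h import *
# go.py x y z [yawdeg]: remaining slide/turn in tool axes & pendant units
a=[float(v) for v in sys.argv[1:]]; s=arm.observe(); M=R.from_rotvec(s["ee_rot"]).as_matrix()
d=M.T@(np.array(a[:3])-s["position"]); yaw=np.degrees(np.arctan2(M[1,0],M[0,0]))
print("t",round(s["clock"],2),"pos",s["position"].round(4),"yaw",yaw.round(1),"tilt",np.degrees(np.arccos(-M[2,2])).round(2),"q",s["joints"].round(2),"w",round(s["width"],3),"gf",round(s["gripper_force"],1))
print("slide total",(d/.3).round(3),"min rows",np.linalg.norm(d)/.05)
if len(a)>3:
    t=(a[3]-yaw+90)%180-90; print("turn deg",t," dr z total",-np.radians(t)/.12," alt",-np.radians(t-np.sign(t)*180)/.12)
E
python3 -m pendant '{"slide":[[-0.095,-0.11,0],[-0.095,-0.11,0],[-0.095,-0.11,0],[-0.095,-0.11,0],[-0.095,-0.11,0],[-0.095,-0.11,0],[-0.095,-0.11,0],[-0.095,-0.11,0],[-0.095,-0.11,0],[-0.095,-0.11,0]],"dr":[[0,0,0],[0,0,0],[0,0,0],[0,0,0],[0,0,0],[0,0,0],[0,0,0],[0,0,0],[0,0,0],[0,0,0]],"claw":[0.5,0.5,0.5,0.5,0.5,0.5,0.5,0.5,0.5,0.5]}' 30
python3 go.py .4545 -.0942 .2 158
```

```text
clock: 1.7
position: [0.3808, 0.1516, 0.2271]
ee_rot: [0.654, 3.072, 0.001]
force: [0.4, 0.4, 0.4]
width: 0.5
gripper_force: 0.0
t 1.7 pos [0.3808 0.1516 0.2271] yaw 155.9 tilt 0.06 q [-0.73  0.07  0.23  2.07 -0.02  1.    0.67] w 0.5 gf 0.0
slide total [-0.558 -0.648  0.09 ] min rows 5.1598765384518535
turn deg 2.0524837862623144  dr z total -0.2985216659506412  alt 25.881417113964304
```

```bash
python3 -m pendant '{"slide":[[-0.093,-0.108,0.015],[-0.093,-0.108,0.015],[-0.093,-0.108,0.015],[-0.093,-0.108,0.015],[-0.093,-0.108,0.015],[-0.093,-0.108,0.015],[0,0,0],[0,0,0]],"dr":[[0,0,-0.05],[0,0,-0.05],[0,0,-0.05],[0,0,-0.05],[0,0,-0.05],[0,0,-0.05],[0,0,0],[0,0,0]],"claw":[0.5,0.5,0.5,0.5,0.5,0.5,0.5,0.5]}'
python3 go.py .4545 -.0942 .094 158
```

```text
clock: 2.5
position: [0.4577, -0.0923, 0.1996]
ee_rot: [-0.603, -3.083, 0.0]
force: [0.4, 1.5, 0.7]
width: 0.5
gripper_force: 0.0
t 2.5 pos [ 0.4577 -0.0923  0.1996] yaw 157.9 tilt 0.02 q [-0.31  0.21  0.47  2.01 -0.12  0.95  1.41] w 0.5 gf 0.0
slide total [ 0.007 -0.01   0.352] min rows 2.1138891872387444
turn deg 0.14351380278353076  dr z total -0.020873236505253457  alt 26.159065543409692
```

```bash
python3 -m pendant '{"slide":[[0.004,-0.005,0.07],[0.003,-0.005,0.07],[0,0,0.07],[0,0,0.07],[0,0,0.05],[0,0,0.02],[0,0,0],[0,0,0]],"dr":[[0,0,0],[0,0,0],[0,0,0],[0,0,0],[0,0,0],[0,0,0],[0,0,0],[0,0,0]],"claw":[0.5,0.5,0.5,0.5,0.5,0.5,0.5,0.5]}'
python3 go.py .4545 -.0942 .094 158
python3 -c "
from h import *
cv2.imwrite('pics/g1.png',np.hstack([cv2.resize(arm.get_image('side')[170:290,260:380],(400,400)),cv2.resize(arm.get_image('top')[160:280,320:440],(400,400))])[:,:,::-1])"
```

```text
clock: 3.3
position: [0.4551, -0.0929, 0.0953]
ee_rot: [0.598, 3.083, 0.001]
force: [0.6, -0.5, 0.2]
width: 0.502
gripper_force: 0.0
t 3.3 pos [ 0.4551 -0.0929  0.0953] yaw 158.1 tilt 0.05 q [-0.24  0.36  0.42  2.13 -0.23  0.69  1.52] w 0.502 gf 0.0
slide total [ 0.    -0.005  0.004] min rows 0.03975058040525122
turn deg -0.05138517419629807  dr z total 0.007473670636968602  alt -26.172465109277976
```

View pics/g1.png

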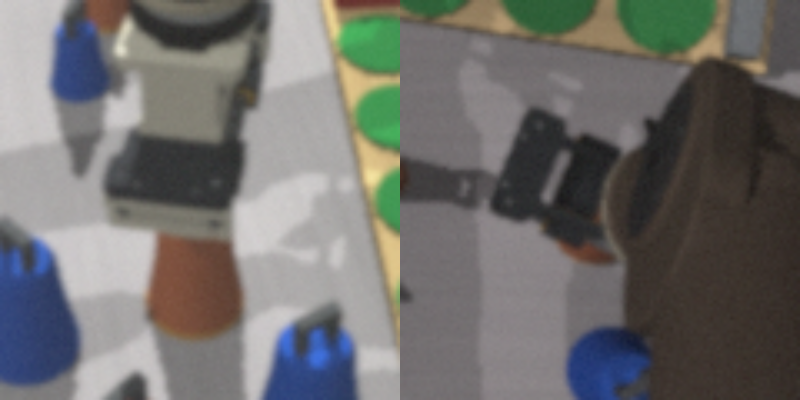

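The bell (about x=195 in the left crop) stands upright under the gripper, and the blue bells are untouched. Closing now, then a short lift.

```bash
python3 -m pendant '{"slide":[[0,0,0],[0,0,0],[0,0,0],[0,0,0],[0,0,0],[0,0,0],[0,0,-0.02],[0,0,-0.05],[0,0,-0.05],[0,0,0]],"dr":[[0,0,0],[0,0,0],[0,0,0],[0,0,0],[0,0,0],[0,0,0],[0,0,0],[0,0,0],[0,0,0],[0,0,0]],"claw":[0.4,0.3,0.2,0.1,0,0,0,0,0,0]}' 30
python3 go.py .6673 .132 .26
```

```text
clock: 4.4
position: [0.4556, -0.0935, 0.1322]
ee_rot: [0.599, 3.081, 0.001]
force: [0.5, 0.1, -4.2]
width: 0.102
gripper_force: 30.0
t 4.4 pos [ 0.4556 -0.0935  0.1322] yaw 158.0 tilt 0.15 q [-0.27  0.3   0.45  2.1  -0.19  0.78  1.48] w 0.102 gf 30.0
slide total [-0.374  0.962 -0.424] min rows 6.693069716459299
```

```bash
python3 -m pendant '{"slide":[[0,0,-0.11],[0,0,-0.11],[0,0,-0.11],[0,0,-0.09],[0,0,0],[-0.04,0.1,0],[-0.05,0.13,0],[-0.05,0.13,0],[-0.05,0.13,0],[-0.05,0.13,0]],"dr":[[0,0,0],[0,0,0],[0,0,0],[0,0,0],[0,0,0],[0,0,0],[0,0,0],[0,0,0],[0,0,0],[0,0,0]],"claw":[0,0,0,0,0,0,0,0,0,0]}'
python3 -m pendant '{"slide":[[-0.05,0.13,0],[-0.04,0.1,0],[-0.03,0.07,0],[-0.014,0.04,0],[0,0,0],[0,0,0]],"dr":[[0,0,0],[0,0,0],[0,0,0],[0,0,0],[0,0,0],[0,0,0]],"claw":[0,0,0,0,0,0]}'
python3 go.py .6673 .132 .122; python3 -c "
from h import *
cv2.imwrite('pics/g2.png',np.hstack([cv2.resize(arm.get_image('side')[60:260,280:480],(400,400)),cv2.resize(arm.get_image('top')[60:240,210:390],(400,400))])[:,:,::-1])"
```

```text
clock: 5.4
position: [0.5913, 0.0535, 0.2543]
ee_rot: [-0.598, -3.081, 0.001]
force: [0.8, 0.1, -3.7]
width: 0.102
gripper_force: 30.0
clock: 6.0
position: [0.6658, 0.1303, 0.2557]
ee_rot: [-0.601, -3.082, 0.002]
force: [-0.1, -0.5, -3.5]
width: 0.11
gripper_force: 30.0
t 6.0 pos [0.6658 0.1303 0.2557] yaw 157.9 tilt 0.12 q [-0.52  0.52  0.4   1.41 -0.21  1.26  1.09] w 0.11 gf 30.0
slide total [-0.003  0.008  0.446] min rows 2.674163427246626
```

View pics/g2.png

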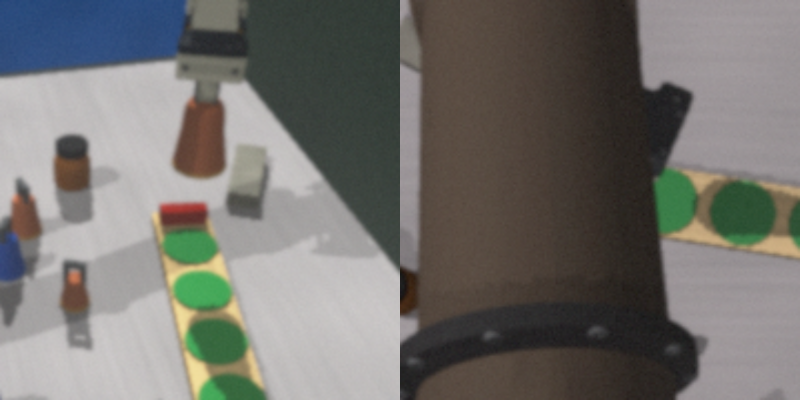

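The bell hangs upright from the grip above the red block end (side crop, about (200,140)). Lowering.

```bash
python3 -m pendant '{"slide":[[0,0.004,0.06],[0,0.004,0.08],[0,0,0.08],[0,0,0.08],[0,0,0.06],[0,0,0.03],[0,0,0.01],[0,0,0]],"dr":[[0,0,0],[0,0,0],[0,0,0],[0,0,0],[0,0,0],[0,0,0],[0,0,0],[0,0,0]],"claw":[0,0,0,0,0,0,0,0]}'
python3 -m pendant '{"slide":[[0,0,0.007],[0,0,0.007],[0,0,0.007],[0,0,0.007],[0,0,0.007],[0,0,0]],"dr":[[0,0,0],[0,0,0],[0,0,0],[0,0,0],[0,0,0],[0,0,0]],"claw":[0,0,0,0,0,0]}'
python3 go.py .6673 .132 .12; python3 -c "
from h import *
im=arm.get_image('side');m=masks(im)['copper'];print([b for b in blobs(m,30)])
cv2.imwrite('pics/g3.png',cv2.resize(im[90:240,300:450],(500,500))[:,:,::-1])"
```

```text
clock: 6.9
position: [0.6676, 0.1334, 0.1373]
ee_rot: [0.6, 3.083, 0.0]
force: [-0.3, -0.0, -3.9]
width: 0.107
gripper_force: 30.0
clock: 7.5
position: [0.6673, 0.1338, 0.1258]
ee_rot: [-0.599, -3.083, 0.0]
force: [0.0, 0.4, -3.8]
width: 0.105
gripper_force: 30.0
t 7.5 pos [0.6673 0.1338 0.1258] yaw 158.0 tilt 0.03 q [-0.5   0.63  0.36  1.56 -0.25  1.    1.12] w 0.105 gf 30.0
slide total [-0.002 -0.006  0.019] min rows 0.1225902850031848
[(array([315.3, 146.2]), array([308, 138,  16,  17, 206], dtype=int32)), (array([374. , 170.1]), array([360, 152,  27,  34, 642], dtype=int32)), (array([291.7, 168.9]), array([286, 158,  14,  21, 201], dtype=int32)), (array([316.8, 205.7]), array([311, 196,  12,  19, 166], dtype=int32)), (array([298.1, 310. ]), array([285, 291,  27,  36, 722], dtype=int32))]
```

View pics/g3.png

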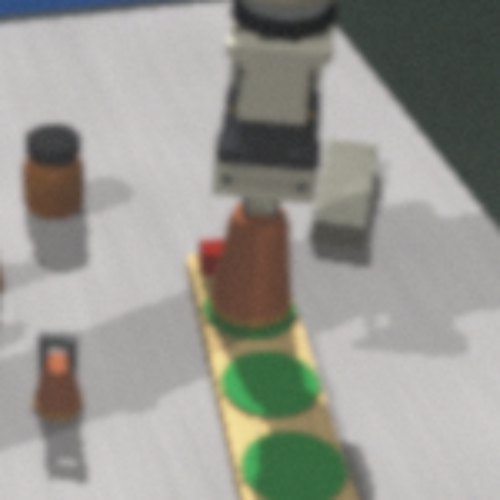

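Bell 1 hangs centred over the first pad, a few millimetres up (crop (255,320)). Creeping down.

```bash
for i in 1; do python3 -m pendant '{"slide":[[0,-0.003,0.005],[0,0,0.005],[0,0,0.004],[0,0,0]],"dr":[[0,0,0],[0,0,0],[0,0,0],[0,0,0]],"claw":[0,0,0,0]}'; done
python3 -m pendant '{"slide":[[0,0,0.004],[0,0,0]],"dr":[[0,0,0],[0,0,0]],"claw":[0,0]}'
```

```text
clock: 7.95
position: [0.667, 0.133, 0.1218]
ee_rot: [-0.599, -3.084, 0.0]
force: [-0.0, -0.0, -4.1]
width: 0.105
gripper_force: 30.0
clock: 8.15
position: [0.6671, 0.133, 0.1207]
ee_rot: [-0.599, -3.084, 0.0]
force: [-0.6, 0.1, -3.5]
width: 0.104
gripper_force: 30.0
```

```bash
python3 -m pendant '{"slide":[[0,0,0.003],[0,0,0]],"dr":[[0,0,0],[0,0,0]],"claw":[0,0]}'
python3 -m pendant '{"slide":[[0,0,0.003],[0,0,0]],"dr":[[0,0,0],[0,0,0]],"claw":[0,0]}'
```

```text
clock: 8.35
position: [0.6671, 0.133, 0.1198]
ee_rot: [-0.599, -3.084, 0.0]
force: [0.2, 0.3, -4.1]
width: 0.105
gripper_force: 30.0
clock: 8.55
position: [0.6671, 0.133, 0.1189]
ee_rot: [-0.599, -3.084, 0.0]
force: [-0.6, 0.6, -3.5]
width: 0.105
gripper_force: 30.0
```

```bash
python3 -m pendant '{"slide":[[0,0,0.003],[0,0,0]],"dr":[[0,0,0],[0,0,0]],"claw":[0,0]}'
python3 -m pendant '{"slide":[[0,0,0.003],[0,0,0]],"dr":[[0,0,0],[0,0,0]],"claw":[0,0]}' | grep -A1 -E "pos|force"
```

```text
clock: 8.75
position: [0.6674, 0.1328, 0.1187]
ee_rot: [0.6, 3.083, 0.0]
force: [-0.5, -1.8, 0.0]
width: 0.104
gripper_force: 30.0
position: [0.6676, 0.1328, 0.1186]
ee_rot: [0.599, 3.083, 0.001]
force: [-3.8, -1.4, 9.2]
width: 0.108
gripper_force: 30.0
```

```bash
python3 -m pendant '{"slide":[[0,0,-0.003],[0,0,0],[0,0,0],[0,0,0],[0,0,-0.03],[0,0,-0.08],[0,0,-0.1],[0,0,-0.1],[0,0,-0.05],[0,0,0]],"dr":[[0,0,0],[0,0,0],[0,0,0],[0,0,0],[0,0,0],[0,0,0],[0,0,0],[0,0,0.6],[0,0,1],[0,0,1]],"claw":[0.2,0.3,0.4,0.5,0.5,0.5,0.5,0.5,0.5,0.5]}'
python3 -m pendant '{"slide":[[0,0,0],[0,0,0],[0,0,0],[0,0,0],[0,0,0],[0,0,0],[0,0,0],[0,0,0],[0,0,0],[0,0,0]],"dr":[[0,0,1],[0,0,1],[0,0,1],[0,0,1],[0,0,1],[0,0,1],[0,0,1],[0,0,1],[0,0,1],[0,0,1]],"claw":[0.5,0.5,0.5,0.5,0.5,0.5,0.5,0.5,0.5,0.5]}'
python3 -m pendant '{"slide":[[0,0,0],[0,0,0],[0,0,0],[0,0,0],[0,0,0],[0,0,0],[0,0,0]],"dr":[[0,0,1],[0,0,1],[0,0,1],[0,0,1],[0,0,1],[0,0,1],[0,0,0]],"claw":[0.5,0.5,0.5,0.5,0.5,0.5,0.5]}'
python3 go.py .383 -.232 .23 31
```

```text
clock: 9.95
position: [0.6687, 0.133, 0.23]
ee_rot: [1.077, 2.947, 0.005]
force: [1.1, 0.6, 0.2]
width: 0.502
gripper_force: 0.0
clock: 10.95
position: [0.6672, 0.1332, 0.2268]
ee_rot: [-2.556, -1.827, -0.001]
force: [1.1, -0.6, 0.8]
width: 0.502
gripper_force: 0.0
clock: 11.65
position: [0.6672, 0.1334, 0.2265]
ee_rot: [3.034, 0.814, 0.0]
force: [-0.2, -0.4, 0.5]
width: 0.498
gripper_force: 0.0
t 11.65 pos [0.6672 0.1334 0.2265] yaw 30.0 tilt 0.01 q [-0.82  0.68  0.97  1.47 -0.57  1.29 -0.84] w 0.498 gf 0.0
slide total [-1.43   0.58  -0.012] min rows 9.25808989542453
turn deg 0.9586602435389295  dr z total -0.13943148048104181  alt 26.0405072994339
```

```bash
python3 -m pendant '{"slide":[[-0.14,0.057,0],[-0.14,0.057,0],[-0.14,0.057,0],[-0.14,0.057,0],[-0.14,0.057,0],[-0.14,0.057,0],[-0.14,0.057,0],[-0.14,0.057,0],[-0.14,0.057,0],[-0.14,0.057,0]],"dr":[[0,0,0],[0,0,0],[0,0,0],[0,0,0],[0,0,0],[0,0,0],[0,0,0],[0,0,0],[0,0,0],[0,0,0]],"claw":[0.5,0.5,0.5,0.5,0.5,0.5,0.5,0.5,0.5,0.5]}'
python3 -m pendant '{"slide":[[0,0,0],[0,0,0]],"dr":[[0,0,0],[0,0,0]],"claw":[0.5,0.5]}' >/dev/null
python3 go.py .383 -.232 .079 31; python3 -c "
from h import *
for n in('side','top'):
    im=arm.get_image(n); print(n,[(c.tolist(),s.tolist()) for c,s in blobs(masks(im)['copper'],60)])
im=arm.get_image('side');cv2.imwrite('pics/g4.png',cv2.resize(im[90:390,240:440],(400,600))[:,:,::-1])
t=np.linspace(0,6.28,60)
p=np.array([proj('side',[.6673+.035*np.cos(x),.132+.035*np.sin(x),.024]) for x in t]);print(p.min(0),p.max(0))"
```

```text
clock: 12.65
position: [0.3886, -0.2269, 0.2266]
ee_rot: [-3.032, -0.823, -0.002]
force: [0.1, -0.0, -0.0]
width: 0.498
gripper_force: 0.0
t 12.85 pos [ 0.3894 -0.2264  0.2266] yaw 30.1 tilt 0.11 q [-0.55  0.24  1.18  2.03 -0.26  1.03 -0.29] w 0.502 gf 0.0
slide total [-0.029  0.006  0.492] min rows 2.957255779768169
turn deg 0.8559456132705634  dr z total -0.12449224307977835  alt 26.055446536835166
side [([374.1, 170.8], [360, 152, 26, 36, 685]), ([298.2, 309.9], [286, 291, 26, 36, 721])]
top [([269.5, 139.5], [263, 126, 14, 28, 300]), ([291.9, 142.6], [280, 128, 26, 28, 474]), ([314.0, 212.9], [308, 207, 14, 13, 92]), ([250.6, 230.1], [241, 222, 18, 14, 135]), ([429.1, 252.3], [419, 242, 25, 21, 339])]
[362.49672639 174.58783647] [387.19194521 189.95556186]
```

View pics/g4.png

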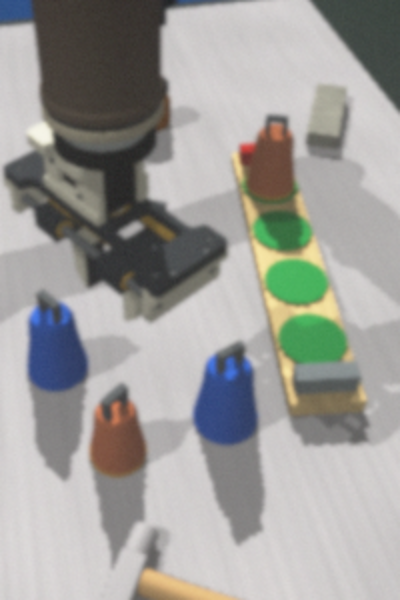

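Bell 1 stands upright on the pad by the red block (crop (272,165)) and the path to bell 2 (118,440) is clear. Descending on bell 2.

```bash
python3 -m pendant '{"slide":[[-0.015,0.003,0.08],[-0.014,0.003,0.1],[0,0,0.1],[0,0,0.1],[0,0,0.07],[0,0,0.03],[0,0,0.01],[0,0,0],[0,0,0]],"dr":[[0,0,-0.1],[0,0,0],[0,0,0],[0,0,0],[0,0,0],[0,0,0],[0,0,0],[0,0,0],[0,0,0]],"claw":[0.5,0.5,0.5,0.5,0.5,0.5,0.5,0.5,0.5]}'
python3 go.py .383 -.232 .079 31
```

```text
clock: 13.9
position: [0.3839, -0.2318, 0.0799]
ee_rot: [3.028, 0.835, 0.002]
force: [-0.3, -1.0, 0.5]
width: 0.498
gripper_force: 0.0
t 13.9 pos [ 0.3839 -0.2318  0.0799] yaw 30.9 tilt 0.08 q [-0.24  0.47  0.9   2.21 -0.58  0.71  0.03] w 0.498 gf 0.0
slide total [-0.003 -0.001  0.003] min rows 0.02580130824176587
turn deg 0.1475905652434477  dr z total -0.021466177569813907  alt 26.15847260234513
```

```bash
python3 -m pendant '{"slide":[[0,0,0],[0,0,0],[0,0,0],[0,0,0],[0,0,0],[0,0,0],[0,0,-0.02],[0,0,-0.08],[0,0,-0.1],[0,0,-0.1]],"dr":[[0,0,0],[0,0,0],[0,0,0],[0,0,0],[0,0,0],[0,0,0],[0,0,0],[0,0,0],[0,0,0],[0,0,0]],"claw":[0.4,0.3,0.2,0.1,0,0,0,0,0,0]}' 30
python3 -m pendant '{"slide":[[0,0,-0.1],[0,0,-0.1],[0,0,-0.1],[0,0,0],[0,0,0]],"dr":[[0,0,0],[0,0,0],[0,0,0],[0,0,0],[0,0,0]],"claw":[0,0,0,0,0]}'
python3 go.py .6537 .0382 .26
```

```text
clock: 14.9
position: [0.3822, -0.2317, 0.1701]
ee_rot: [-3.029, -0.833, 0.003]
force: [1.0, 0.7, -2.1]
width: 0.106
gripper_force: 30.0
clock: 15.4
position: [0.3831, -0.2312, 0.2591]
ee_rot: [-3.028, -0.835, -0.002]
force: [0.3, -0.6, -2.1]
width: 0.1
gripper_force: 30.0
t 15.4 pos [ 0.3831 -0.2312  0.2591] yaw 30.9 tilt 0.08 q [-0.61  0.17  1.23  1.99 -0.18  1.1  -0.34] w 0.1 gf 30.0
slide total [ 1.235e+00 -3.090e-01 -1.000e-03] min rows 7.636989104110909
```

```bash
python3 -m pendant '{"slide":[[0.08,-0.02,0],[0.14,-0.035,0],[0.14,-0.035,0],[0.14,-0.035,0],[0.14,-0.035,0],[0.14,-0.035,0],[0.14,-0.035,0],[0.14,-0.035,0],[0.11,-0.028,0],[0.065,-0.016,0]],"dr":[[0,0,0],[0,0,0],[0,0,0],[0,0,0],[0,0,0],[0,0,0],[0,0,0],[0,0,0],[0,0,0],[0,0,0]],"claw":[0,0,0,0,0,0,0,0,0,0]}'
python3 -m pendant '{"slide":[[0,0,0],[0,0,0]],"dr":[[0,0,0],[0,0,0]],"claw":[0,0]}'>/dev/null
python3 go.py .6537 .0382 .12
```

```text
clock: 16.4
position: [0.6548, 0.0417, 0.2556]
ee_rot: [-3.026, -0.839, 0.006]
force: [0.4, 0.2, -2.8]
width: 0.102
gripper_force: 30.0
t 16.6 pos [0.6531 0.0377 0.2568] yaw 30.8 tilt 0.21 q [-0.72  0.62  1.    1.5  -0.53  1.32 -0.7 ] w 0.102 gf 30.0
slide total [0.004 0.    0.456] min rows 2.7363999542062443
```

```bash
python3 -m pendant '{"slide":[[0.003,0,0.05],[0,0,0.09],[0,0,0.1],[0,0,0.1],[0,0,0.08],[0,0,0.04],[0,0,0.01],[0,0,0.007],[0,0,0],[0,0,0]],"dr":[[0,0,0],[0,0,0],[0,0,0],[0,0,0],[0,0,0],[0,0,0],[0,0,0],[0,0,0],[0,0,0],[0,0,0]],"claw":[0,0,0,0,0,0,0,0,0,0]}'
python3 go.py .6537 .0382 .103;  python3 -m pendant '{"slide":[[0,0,0.006],[0,0,0.005],[0,0,0]],"dr":[[0,0,0],[0,0,0],[0,0,0]],"claw":[0,0,0]}'
```

```text
clock: 17.6
position: [0.6553, 0.038, 0.1171]
ee_rot: [3.028, 0.834, 0.003]
force: [0.4, -0.7, -1.4]
width: 0.104
gripper_force: 30.0
t 17.6 pos [0.6553 0.038  0.1171] yaw 30.8 tilt 0.1 q [-0.68  0.74  0.9   1.66 -0.65  1.07 -0.61] w 0.104 gf 30.0
slide total [-0.004 -0.003  0.047] min rows 0.2845272461266032
clock: 17.9
position: [0.6545, 0.0384, 0.1127]
ee_rot: [-3.028, -0.835, -0.0]
force: [0.4, -0.3, -2.1]
width: 0.108
gripper_force: 30.0
```

```bash
python3 -m pendant '{"slide":[[0,0,0.007],[0,0,0.007],[0,0,0.006],[0,0,0.004],[0,0,0]],"dr":[[0,0,0],[0,0,0],[0,0,0],[0,0,0],[0,0,0]],"claw":[0,0,0,0,0]}'
python3 -m pendant '{"slide":[[0,0,0.003],[0,0,0]],"dr":[[0,0,0],[0,0,0]],"claw":[0,0]}'|grep -E "pos|^force"
python3 -m pendant '{"slide":[[0,0,0.003],[0,0,0]],"dr":[[0,0,0],[0,0,0]],"claw":[0,0]}'|grep -E "pos|^force"
```

```text
clock: 18.4
position: [0.6545, 0.0382, 0.1053]
ee_rot: [-3.029, -0.834, 0.0]
force: [0.8, -0.3, -3.1]
width: 0.101
gripper_force: 30.0
position: [0.6546, 0.0382, 0.1046]
force: [0.3, -0.1, -3.3]
position: [0.6546, 0.0382, 0.1037]
force: [0.2, 0.9, -2.4]
```

```bash
python3 -m pendant '{"slide":[[0,0,0.003],[0,0,0]],"dr":[[0,0,0],[0,0,0]],"claw":[0,0]}'|grep -E "pos|^force"
python3 -m pendant '{"slide":[[0,0,0.002],[0,0,0]],"dr":[[0,0,0],[0,0,0]],"claw":[0,0]}'|grep -E "pos|^force"
```

```text
position: [0.6548, 0.0383, 0.1032]
force: [-0.5, 1.1, 2.3]
position: [0.655, 0.0383, 0.1032]
force: [-2.9, 1.3, 8.1]
```

```bash
python3 -m pendant '{"slide":[[0,0,-0.002],[0,0,0],[0,0,0],[0,0,0],[0,0,-0.03],[0,0,-0.08],[0,0,-0.1],[0,0,-0.1],[0,0,-0.1],[0,0,0]],"dr":[[0,0,0],[0,0,0],[0,0,0],[0,0,0],[0,0,0],[0,0,0],[0,0,0],[0,0,-0.7],[0,0,-1],[0,0,-1]],"claw":[0.2,0.3,0.4,0.5,0.5,0.5,0.5,0.5,0.5,0.5]}'
python3 -m pendant '{"slide":[[0,0,0],[0,0,0],[0,0,0],[0,0,0],[0,0,0],[0,0,0],[0,0,0],[0,0,0],[0,0,0],[0,0,0]],"dr":[[0,0,-1],[0,0,-1],[0,0,-1],[0,0,-1],[0,0,-1],[0,0,-1],[0,0,-1],[0,0,-1],[0,0,0],[0,0,0]],"claw":[0.5,0.5,0.5,0.5,0.5,0.5,0.5,0.5,0.5,0.5]}'
python3 go.py .447 .2465 .21 105
```

```text
clock: 20.2
position: [0.6568, 0.0371, 0.231]
ee_rot: [2.849, 1.317, 0.01]
force: [0.0, 0.1, 0.2]
width: 0.5
gripper_force: 0.0
clock: 21.2
position: [0.6547, 0.038, 0.2263]
ee_rot: [1.931, 2.478, 0.001]
force: [0.8, 0.4, -0.4]
width: 0.499
gripper_force: 0.0
t 21.2 pos [0.6547 0.038  0.2263] yaw 104.1 tilt 0.03 q [-0.54  0.54  0.64  1.53 -0.34  1.19  0.41] w 0.499 gf 0.0
slide total [ 0.843 -0.501  0.054] min rows 5.895175871128667
turn deg 0.850294783007385  dr z total -0.12367036313341334  alt 26.056268416781535
```

```bash
python3 -m pendant '{"slide":[[0.08,-0.05,0],[0.12,-0.072,0],[0.12,-0.072,0.01],[0.12,-0.072,0.01],[0.12,-0.072,0.01],[0.12,-0.072,0.01],[0.1,-0.055,0.01],[0.06,-0.036,0],[0,0,0],[0,0,0]],"dr":[[0,0,0],[0,0,0],[0,0,0],[0,0,0],[0,0,0],[0,0,0],[0,0,0],[0,0,-0.1],[0,0,0],[0,0,0]],"claw":[0.5,0.5,0.5,0.5,0.5,0.5,0.5,0.5,0.5,0.5]}'
python3 go.py .447 .2465 .064 105; python3 -c "
from h import *
im=arm.get_image('side');cv2.imwrite('pics/g5.png',np.hstack([cv2.resize(im[60:260,240:440],(400,400)),cv2.resize(arm.get_image('top')[100:300,190:390],(400,400))])[:,:,::-1])"
```

```text
clock: 22.2
position: [0.4466, 0.245, 0.2111]
ee_rot: [1.913, 2.492, 0.001]
force: [-0.1, -0.6, -0.1]
width: 0.5
gripper_force: 0.0
t 22.2 pos [0.4466 0.245  0.2111] yaw 105.0 tilt 0.03 q [-1.11  0.29  0.64  1.91 -0.2   1.01 -0.12] w 0.5 gf 0.0
slide total [0.005 0.002 0.49 ] min rows 2.942369490267636
turn deg 0.01954111938427161  dr z total -0.0028421406065068885  alt 26.17709663930844
```

View pics/g5.png

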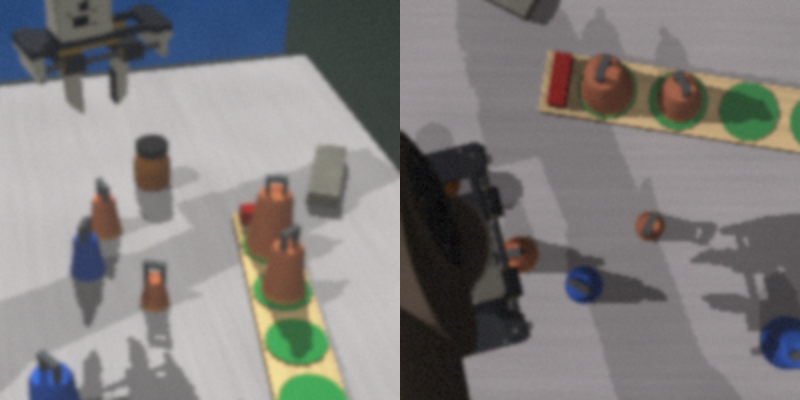

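Bells 1 and 2 stand centred on pads 1 and 2 (right crop (607,85) and (680,98)). The gripper is over bell 3, clear of the jar. Descending.

```bash
python3 -m pendant '{"slide":[[0.004,0.001,0.08],[0,0,0.1],[0,0,0.1],[0,0,0.1],[0,0,0.07],[0,0,0.03],[0,0,0.01],[0,0,0],[0,0,0]],"dr":[[0,0,0],[0,0,0],[0,0,0],[0,0,0],[0,0,0],[0,0,0],[0,0,0],[0,0,0],[0,0,0]],"claw":[0.5,0.5,0.5,0.5,0.5,0.5,0.5,0.5,0.5]}'
python3 go.py .447 .2465 .064 105
```

```text
clock: 23.2
position: [0.4473, 0.2464, 0.0648]
ee_rot: [1.912, 2.493, 0.003]
force: [0.2, -0.4, 0.5]
width: 0.497
gripper_force: 0.0
t 23.2 pos [0.4473 0.2464 0.0648] yaw 105.0 tilt 0.1 q [-0.99  0.49  0.52  2.06 -0.38  0.68  0.04] w 0.497 gf 0.0
slide total [ 0.    -0.001  0.003] min rows 0.017112658573131247
turn deg -0.03116914611693744  dr z total 0.004533368539798032  alt -26.175405411375145
```

```bash
python3 -m pendant '{"slide":[[0,0,0],[0,0,0],[0,0,0],[0,0,0],[0,0,0],[0,0,0],[0,0,-0.02],[0,0,-0.08],[0,0,-0.1],[0,0,-0.1]],"dr":[[0,0,0],[0,0,0],[0,0,0],[0,0,0],[0,0,0],[0,0,0],[0,0,0],[0,0,0],[0,0,0],[0,0,0]],"claw":[0.4,0.3,0.2,0.1,0,0,0,0,0,0]}' 25
python3 -m pendant '{"slide":[[0,0,-0.1],[0,0,-0.12],[0,0,-0.12],[0,0,0],[0,0,0]],"dr":[[0,0,0],[0,0,0],[0,0,0],[0,0,0],[0,0,0]],"claw":[0,0,0,0,0]}'
python3 go.py .640 -.0558 .25
```

```text
clock: 24.2
position: [0.446, 0.2457, 0.1548]
ee_rot: [-1.912, -2.493, 0.002]
force: [0.5, 1.1, -2.7]
width: 0.103
gripper_force: 25.0
clock: 24.7
position: [0.4464, 0.2463, 0.2562]
ee_rot: [-1.911, -2.493, -0.002]
force: [-0.0, 0.3, -2.0]
width: 0.104
gripper_force: 25.1
t 24.7 pos [0.4464 0.2463 0.2562] yaw 105.1 tilt 0.08 q [-1.14  0.24  0.66  1.85 -0.16  1.11 -0.15] w 0.104 gf 25.1
slide total [-1.14   0.361  0.02 ] min rows 7.178199543541309
```

```bash
python3 -m pendant '{"slide":[[-0.08,0.025,0],[-0.13,0.041,0],[-0.13,0.041,0],[-0.13,0.041,0],[-0.13,0.041,0],[-0.13,0.041,0],[-0.13,0.041,0],[-0.13,0.041,0],[-0.1,0.032,0],[-0.05,0.017,0]],"dr":[[0,0,0],[0,0,0],[0,0,0],[0,0,0],[0,0,0],[0,0,0],[0,0,0],[0,0,0],[0,0,0],[0,0,0]],"claw":[0,0,0,0,0,0,0,0,0,0]}'
python3 -m pendant '{"slide":[[0,0,0],[0,0,0]],"dr":[[0,0,0],[0,0,0]],"claw":[0,0]}'>/dev/null
python3 go.py .640 -.0558 .1
```

```text
clock: 25.7
position: [0.6396, -0.0596, 0.2536]
ee_rot: [-1.915, -2.489, 0.005]
force: [-0.4, 0.1, -2.1]
width: 0.107
gripper_force: 25.1
t 25.9 pos [ 0.6389 -0.0557  0.254 ] yaw 105.0 tilt 0.18 q [-0.45  0.51  0.72  1.53 -0.34  1.24  0.58] w 0.106 gf 25.0
slide total [-0.002  0.005  0.513] min rows 3.080441849505361
```

```bash
python3 -m pendant '{"slide":[[0,0.004,0.06],[0,0,0.1],[0,0,0.11],[0,0,0.1],[0,0,0.08],[0,0,0.04],[0,0,0.01],[0,0,0.007],[0,0,0],[0,0,0]],"dr":[[0,0,0],[0,0,0],[0,0,0],[0,0,0],[0,0,0],[0,0,0],[0,0,0],[0,0,0],[0,0,0],[0,0,0]],"claw":[0,0,0,0,0,0,0,0,0,0]}'
python3 -m pendant '{"slide":[[0,0,0.007],[0,0,0.007],[0,0,0.005],[0,0,0.005],[0,0,0.004],[0,0,0]],"dr":[[0,0,0],[0,0,0],[0,0,0],[0,0,0],[0,0,0],[0,0,0]],"claw":[0,0,0,0,0,0]}'
python3 go.py .640 -.0558 .088
```

```text
clock: 26.9
position: [0.6417, -0.0556, 0.1049]
ee_rot: [1.91, 2.492, 0.002]
force: [-0.2, -0.4, -2.2]
width: 0.103
gripper_force: 25.1
clock: 27.5
position: [0.6409, -0.0555, 0.0951]
ee_rot: [-1.911, -2.493, 0.0]
force: [-0.7, -0.5, -1.4]
width: 0.105
gripper_force: 25.1
t 27.5 pos [ 0.6409 -0.0555  0.0951] yaw 105.1 tilt 0.02 q [-0.4   0.66  0.62  1.7  -0.46  0.93  0.67] w 0.105 gf 25.1
slide total [-0.    -0.003  0.024] min rows 0.14270720853767024
```

```bash
python3 -m pendant '{"slide":[[0,0,0.006],[0,0,0.005],[0,0,0.004],[0,0,0.003],[0,0,0]],"dr":[[0,0,0],[0,0,0],[0,0,0],[0,0,0],[0,0,0]],"claw":[0,0,0,0,0]}'|grep -E "pos|^force"
python3 -m pendant '{"slide":[[0,0,0.003],[0,0,0]],"dr":[[0,0,0],[0,0,0]],"claw":[0,0]}'|grep -E "pos|^force"
python3 -m pendant '{"slide":[[0,0,0.002],[0,0,0]],"dr":[[0,0,0],[0,0,0]],"claw":[0,0]}'|grep -E "pos|^force"
```

```text
position: [0.641, -0.0555, 0.0898]
force: [-1.0, -0.3, -1.5]
position: [0.641, -0.0555, 0.089]
force: [0.2, -0.6, -2.0]
position: [0.641, -0.0555, 0.0884]
force: [-0.5, -0.1, -1.9]
```

```bash
python3 -m pendant '{"slide":[[0,0,0.002],[0,0,0]],"dr":[[0,0,0],[0,0,0]],"claw":[0,0]}'|grep -E "pos|^force"
python3 -m pendant '{"slide":[[0,0,0.002],[0,0,0]],"dr":[[0,0,0],[0,0,0]],"claw":[0,0]}'|grep -E "pos|^force"
python3 -m pendant '{"slide":[[0,0,0.002],[0,0,0]],"dr":[[0,0,0],[0,0,0]],"claw":[0,0]}'|grep -E "pos|^force"
```

```text
position: [0.6411, -0.0556, 0.0879]
force: [-0.4, 0.0, -1.5]
position: [0.6415, -0.0556, 0.0877]
force: [-0.8, 0.5, 4.1]
position: [0.6416, -0.0555, 0.0877]
force: [-2.5, 1.0, 9.9]
```

```bash
python3 -m pendant '{"slide":[[0,0,-0.003],[0,0,0],[0,0,0],[0,0,0],[0,0,-0.03],[0,0,-0.08],[0,0,-0.12],[0,0,-0.12],[0,0,-0.1],[0,0,0]],"dr":[[0,0,0],[0,0,0],[0,0,0],[0,0,0],[0,0,0],[0,0,0],[0,0,0],[0,0,-0.7],[0,0,-1],[0,0,-1]],"claw":[0.2,0.3,0.4,0.5,0.5,0.5,0.5,0.5,0.5,0.5]}'
python3 -m pendant '{"slide":[[0,0,0],[0,0,0],[0,0,0],[0,0,0],[0,0,0],[0,0,0],[0,0,0],[0,0,0]],"dr":[[0,0,-1],[0,0,-1],[0,0,-1],[0,0,-1],[0,0,-1],[0,0,-1],[0,0,0],[0,0,0]],"claw":[0.5,0.5,0.5,0.5,0.5,0.5,0.5,0.5]}' >/dev/null
python3 go.py .487 .0755 .2 165
```

```text
clock: 30.0
position: [0.6433, -0.0566, 0.228]
ee_rot: [1.475, 2.766, 0.005]
force: [1.0, -0.2, -1.2]
width: 0.499
gripper_force: 0.0
t 30.8 pos [ 0.641  -0.0558  0.223 ] yaw 164.7 tilt 0.02 q [-0.28  0.49  0.43  1.55 -0.22  1.15  1.5 ] w 0.499 gf 0.0
slide total [0.611 0.286 0.076] min rows 4.073770679996025
turn deg 0.3407250726278903  dr z total -0.04955645301211245  alt 26.130382326902833
```

```bash
python3 -m pendant '{"slide":[[0.09,0.042,0],[0.12,0.056,0],[0.12,0.056,0],[0.12,0.056,0],[0.1,0.047,0],[0.061,0.029,0],[0,0,0.07],[0,0,0],[0,0,0]],"dr":[[0,0,0],[0,0,0],[0,0,0],[0,0,0],[0,0,0],[0,0,0],[0,0,0],[0,0,0],[0,0,0]],"claw":[0.5,0.5,0.5,0.5,0.5,0.5,0.5,0.5,0.5]}'>/dev/null
python3 go.py .487 .0755 .049 165; python3 -c "
from h import *
im=arm.get_image('side');cv2.imwrite('pics/g6.png',np.hstack([cv2.resize(im[110:310,240:440],(400,400)),cv2.resize(arm.get_image('top')[100:300,230:430],(400,400))])[:,:,::-1])"
```

```text
t 31.7 pos [0.4865 0.0747 0.2018] yaw 164.8 tilt 0.03 q [-0.59  0.25  0.4   1.95 -0.12  0.97  1.17] w 0.501 gf 0.0
slide total [-0.001  0.003  0.509] min rows 3.0562545593674284
turn deg 0.2499697260252276  dr z total -0.036356622912069834  alt 26.14358215700287
```

View pics/g6.png

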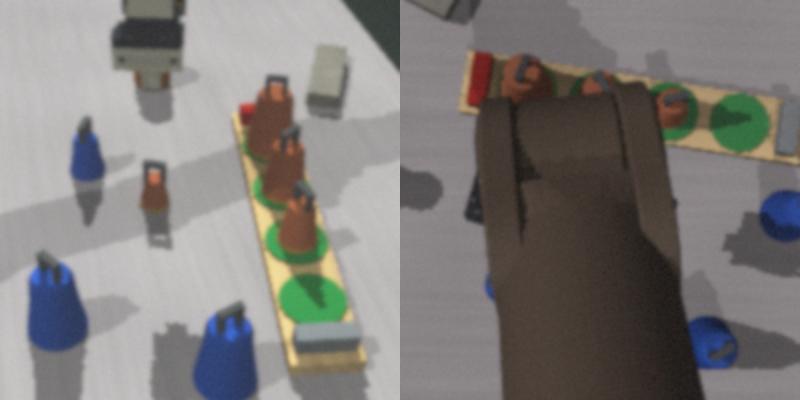

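Three bells stand on pads 1–3. Bell 4, at (153,188) in the left crop, is untouched. Descending.

```bash
python3 -m pendant '{"slide":[[0,0.003,0.08],[0,0,0.1],[0,0,0.1],[0,0,0.1],[0,0,0.08],[0,0,0.04],[0,0,0.01],[0,0,0],[0,0,0]],"dr":[[0,0,0],[0,0,0],[0,0,0],[0,0,0],[0,0,0],[0,0,0],[0,0,0],[0,0,0],[0,0,0]],"claw":[0.5,0.5,0.5,0.5,0.5,0.5,0.5,0.5,0.5]}'
python3 go.py .487 .0755 .049 165
```

```text
clock: 32.7
position: [0.4877, 0.0761, 0.0496]
ee_rot: [0.413, 3.113, 0.001]
force: [-0.3, -0.6, 0.4]
width: 0.501
gripper_force: 0.0
t 32.7 pos [0.4877 0.0761 0.0496] yaw 164.9 tilt 0.11 q [-0.5   0.47  0.32  2.1  -0.25  0.61  1.3 ] w 0.501 gf 0.0
slide total [ 0.002 -0.002  0.002] min rows 0.021369959043810095
turn deg 0.1346245430719364  dr z total -0.019580346088318427  alt 26.160358433826627
```

```bash
python3 -m pendant '{"slide":[[0,0,0],[0,0,0],[0,0,0],[0,0,0],[0,0,0],[0,0,0],[0,0,-0.02],[0,0,-0.08],[0,0,-0.12],[0,0,-0.12]],"dr":[[0,0,0],[0,0,0],[0,0,0],[0,0,0],[0,0,0],[0,0,0],[0,0,0],[0,0,0],[0,0,0],[0,0,0]],"claw":[0.4,0.3,0.2,0.1,0,0,0,0,0,0]}' 25
python3 -m pendant '{"slide":[[0,0,-0.12],[0,0,-0.12],[0,0,-0.12],[0,0,0],[0,0,0]],"dr":[[0,0,0],[0,0,0],[0,0,0],[0,0,0],[0,0,0]],"claw":[0,0,0,0,0]}'
python3 go.py .6262 -.1495 .25
```

```text
clock: 33.7
position: [0.486, 0.0756, 0.1516]
ee_rot: [-0.414, -3.113, 0.002]
force: [1.6, 0.8, -0.4]
width: 0.106
gripper_force: 25.0
clock: 34.2
position: [0.4868, 0.076, 0.2591]
ee_rot: [0.413, 3.113, 0.002]
force: [-0.6, -0.5, -1.6]
width: 0.106
gripper_force: 25.0
t 34.2 pos [0.4868 0.076  0.2591] yaw 164.9 tilt 0.09 q [-0.62  0.19  0.42  1.87 -0.09  1.1   1.14] w 0.106 gf 25.0
slide total [-0.645 -0.604  0.03 ] min rows 5.305349379457376
```

```bash
python3 -m pendant '{"slide":[[-0.06,-0.056,0],[-0.1,-0.094,0],[-0.1,-0.094,0],[-0.1,-0.094,0],[-0.1,-0.094,0],[-0.09,-0.084,0],[-0.06,-0.056,0],[-0.035,-0.032,0],[0,0,0],[0,0,0]],"dr":[[0,0,0],[0,0,0],[0,0,0],[0,0,0],[0,0,0],[0,0,0],[0,0,0],[0,0,0],[0,0,0],[0,0,0]],"claw":[0,0,0,0,0,0,0,0,0,0]}'>/dev/null
python3 go.py .6262 -.1495 .085
```

```text
t 35.2 pos [ 0.6256 -0.1483  0.2575] yaw 164.9 tilt 0.12 q [-0.18  0.47  0.51  1.51 -0.24  1.23  1.67] w 0.106 gf 25.0
slide total [-0.004 -0.003  0.575] min rows 3.4498809377190836
```

```bash
python3 -m pendant '{"slide":[[-0.001,-0.003,0.08],[0,0,0.12],[0,0,0.12],[0,0,0.12],[0,0,0.08],[0,0,0.035],[0,0,0.01],[0,0,0.007],[0,0,0],[0,0,0]],"dr":[[0,0,0],[0,0,0],[0,0,0],[0,0,0],[0,0,0],[0,0,0],[0,0,0],[0,0,0],[0,0,0],[0,0,0]],"claw":[0,0,0,0,0,0,0,0,0,0]}'
python3 -m pendant '{"slide":[[0,0,0.007],[0,0,0.006],[0,0,0.005],[0,0,0.004],[0,0,0]],"dr":[[0,0,0],[0,0,0],[0,0,0],[0,0,0],[0,0,0]],"claw":[0,0,0,0,0]}'
python3 go.py .6262 -.1495 .073
```

```text
clock: 36.2
position: [0.627, -0.1504, 0.0882]
ee_rot: [0.413, 3.112, 0.0]
force: [-0.7, 0.5, -0.8]
width: 0.108
gripper_force: 25.0
clock: 36.7
position: [0.6261, -0.1504, 0.0801]
ee_rot: [-0.413, -3.114, -0.0]
force: [-0.3, -0.6, -1.3]
width: 0.103
gripper_force: 25.0
t 36.7 pos [ 0.6261 -0.1504  0.0801] yaw 164.9 tilt 0.02 q [-0.13  0.64  0.43  1.7  -0.33  0.88  1.75] w 0.103 gf 25.0
slide total [0.001 0.003 0.024] min rows 0.14219332804945034
```

```bash
python3 -m pendant '{"slide":[[0,0.002,0.006],[0,0,0.006],[0,0,0.005],[0,0,0.003],[0,0,0]],"dr":[[0,0,0],[0,0,0],[0,0,0],[0,0,0],[0,0,0]],"claw":[0,0,0,0,0]}'|grep -E "pos|^force"
python3 -m pendant '{"slide":[[0,0,0.002],[0,0,0]],"dr":[[0,0,0],[0,0,0]],"claw":[0,0]}'|grep -E "pos|^force"
python3 -m pendant '{"slide":[[0,0,0.002],[0,0,0]],"dr":[[0,0,0],[0,0,0]],"claw":[0,0]}'|grep -E "pos|^force"
```

```text
position: [0.6263, -0.1498, 0.0741]
force: [-0.3, 0.2, -1.3]
position: [0.6265, -0.1498, 0.0737]
force: [-0.3, 0.2, -2.1]
position: [0.6264, -0.1498, 0.0731]
force: [-0.4, -0.2, -1.8]
```

```bash
python3 -m pendant '{"slide":[[0,0,0.002],[0,0,0]],"dr":[[0,0,0],[0,0,0]],"claw":[0,0]}'|grep -E "pos|^force"
python3 -m pendant '{"slide":[[0,0,0.002],[0,0,0]],"dr":[[0,0,0],[0,0,0]],"claw":[0,0]}'|grep -E "pos|^force"
```

```text
position: [0.6266, -0.1498, 0.0727]
force: [0.3, -0.4, 0.1]
position: [0.6267, -0.1499, 0.0726]
force: [-1.7, -0.4, 6.6]
```

Contact. Releasing, rising and backing away toward the base to clear both views.

```bash
python3 -m pendant '{"slide":[[0,0,-0.002],[0,0,0],[0,0,0],[0,0,0],[0,0,-0.03],[0,0,-0.08],[0,0,-0.12],[0,0,-0.12],[0,0,-0.12],[0,0,-0.04]],"dr":[[0,0,0],[0,0,0],[0,0,0],[0,0,0],[0,0,0],[0,0,0],[0,0,0],[0,0,0],[0,0,0],[0,0,0]],"claw":[0.2,0.3,0.4,0.5,0.5,0.5,0.5,0.5,0.5,0.5]}'
python3 -m pendant '{"slide":[[0.08,-0.12,0],[0.08,-0.12,0],[0.08,-0.12,0],[0.08,-0.12,0],[0.08,-0.12,0],[0.08,-0.12,0],[0,0,0],[0,0,0],[0,0,0],[0,0,0]],"dr":[[0,0,0],[0,0,0],[0,0,0],[0,0,0],[0,0,0],[0,0,0],[0,0,0],[0,0,0],[0,0,0],[0,0,0]],"claw":[0.5,0.5,0.5,0.5,0.5,0.5,0.5,0.5,0.5,0.5]}'
python3 -c "
from h import *
a,b=arm.get_image('side'),arm.get_image('top')
cv2.imwrite('pics/end.png',np.hstack([cv2.resize(a[110:310,240:440],(400,400)),cv2.resize(b[80:280,230:430],(400,400))])[:,:,::-1])
P=[(.6673,.132,.035),(.6537,.0382,.03),(.64,-.0558,.025),(.6262,-.1495,.02)];t=np.linspace(0,6.28,60)
for n,im in(('side',a),('top',b)):
    print(n,[s.tolist() for c,s in blobs(masks(im)['copper'],60)])
    for x,y,r in P:
        p=np.array([proj(n,[x+r*np.cos(u),y+r*np.sin(u),.024]) for u in t]); print('  want rim',p.min(0).round(1),p.max(0).round(1))"
```

```text
clock: 39.0
position: [0.628, -0.1507, 0.2304]
ee_rot: [0.413, 3.108, -0.0]
force: [0.0, -0.7, 0.7]
width: 0.501
gripper_force: 0.0
clock: 40.0
position: [0.4322, -0.3196, 0.2253]
ee_rot: [-0.41, -3.115, -0.001]
force: [0.8, -0.4, 0.0]
width: 0.5
gripper_force: 0.0
side [[371, 152, 27, 83, 1138], [390, 242, 15, 22, 238]]
  want rim [362.5 174.6] [387.2 190. ]
  want rim [369.7 196.9] [392.3 211.9]
  want rim [377.9 222.6] [398.1 237. ]
  want rim [387.3 252.4] [404.8 265.8]
top [[263, 126, 15, 28, 304], [281, 128, 25, 29, 500], [319, 136, 21, 24, 299], [356, 145, 17, 18, 207], [394, 153, 13, 14, 113]]
  want rim [280.3 131.3] [306.7 157.2]
  want rim [317.5 138.6] [340.1 160.9]
  want rim [354.7 146. ] [373.5 164.6]
  want rim [391.8 153.5] [406.8 168.4]
```

View pics/end.png

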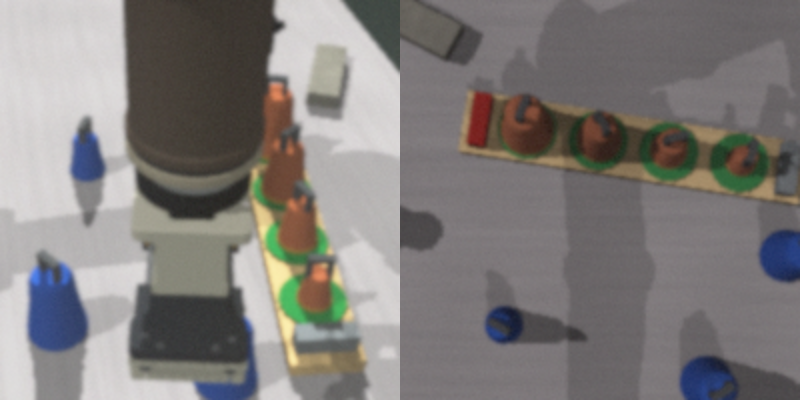

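All four bells stand upright, centred within a few millimetres, in size order from the red block. The arm is clear. The jar is outside this crop; the arm only passed well above it.

```bash
python3 -c "
from h import *
print(arm.observe()['force'],arm.sign_off())"
```

```text
the job is handed in; nothing more can be done
[-0.47949066 -0.00210994 -0.58770773] None
```

The job is handed in at about 40 s of the 128 s allowed: the four bells stand upright in size order from the red block, within a few mm of their pad centres by camera; the jar was not touched, though I did not re-measure it at the end, and no verdict came back.

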